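# Clamp a paraffin block in the trimming vise

### The arm

A 6-joint arm with a two-finger parallel gripper is mounted at the origin on a cart in front of the work surface, level with it; the furniture and walls round the work are solid. World frame = base frame: x ahead of the robot, y to its left, z up, the work surface at z = 0. Lengths are in m, angles in degrees, forces in N, time in s.
With the tool pointing down it reaches from about 0.4 to 0.825 m from the base axis. Payload 7 kg.
Tool frame: the origin (TCP) lies midway between the tips of the shut fingers; the grasp point (between the pads) lies 19 mm behind it; z points along the fingers, y is the direction in which the jaws open and shut (so a half turn about z gives the same grasp; the last joint's range is limited). The gripper opens to 88 mm and grips with 3 to 60 N. Pads are 19 mm wide; open, the fingers measure 130 mm over their backs; the gripper's body (78 mm by 193 mm) begins 47 mm behind the grasp point.
Start: joints at [82.397, 20.546, 0.682, 0, -70.136, -16.507], TCP at [0.276, 0.616, 0.227] pointing down, gripper open.
Joint ranges: [-176.03, 176.03], [-82.01, 121.73], [-58.28, 71.71], [-173.87, 95.51], [-174.79, -0.11], [-173.66, 173.66]. Speed limits (degrees/s): [136.94, 136.94, 172.46, 180, 180, 180].

### API

Orientations are given as a 3x3 rotation matrix whose columns are the frame's x, y, z axes.
In Python, from rig import robot gives the robot as it stands. Calls block until the motion is done:
- robot.goto(position, orientation): joint-space move of the TCP to a pose.
- robot.servo_line(position, ori=None, speed=0.15): straight line of the TCP; ori=None keeps the orientation; speed is the mean speed in m/s.
- robot.movej(angles): joint-space move.
- robot.move_gripper(opening): opening from 0.0 (shut) to 1.0 (fully open); the grip force is fixed at half the most; returns when the fingers have stopped.
- robot.dwell(seconds).
- robot.ik(position, orientation): joint angles nearest the present ones, or None.
- robot.grab_frame(name): name is "scene" or "top" or "wrist"; returns (picture, depth): 480x640x3 uint8, red, green, blue; 480x640 float32, m along the optical axis (not along the pixel's ray), 0 where there is no reading.
- robot.camera_info(name): a dict with "vfov" (degrees; the focal length in pixels is half the picture's height over the tangent of half this angle, whatever the lens; pixels are square), "cx", "cy" (the principal point, pixels), "k1" (the pictures are not rectified: a ray, as slopes to the right and down, at radius r is drawn at 1 + k1 r^2 times it, then the intrinsics apply), "view" (4x4, takes a point from world to camera coordinates); the wrist camera has in their place "T_tool_cam" (4x4, takes a point from camera to tool coordinates, whose origin is the TCP and whose axes are the flange's). Camera axes: x right, y down, z forward; pixel columns grow to the right and rows downward; lengths in m; the calibration is good to about 2 mm. A picture is of the moment at which its call begins: read the wrist's pose just before it. camera_info takes no time and is no camera call.
A pose or a line that the arm cannot do raises robot.Unreachable and nothing moves.
- robot.job_done(): hands the job in, once; it reports no verdict.
Readings, each from a call of its own:
- robot.read_t(): time.
- robot.read_qpos(): joint angles.
- robot.read_qvel(): joint speeds.
- robot.read_effort(): joint torques, N m.
- robot.read_position(): TCP position.
- robot.read_tcp_rot(): TCP orientation.
- robot.read_force(): force on the tool from outside, world axes, zero at the start.
- robot.read_ft_torque(): the same for the moment, N m.
- robot.read_grip_width(): opening from 0.0 (shut) to 1.0 (fully open).
Only numpy, scipy, OpenCV 4.12 (cv2) and the standard library are available. Lean on these libraries where they do the work, as an engineer would, in place of code of your own. Each camera call takes 0.05 s, during which the arm holds its last target.

### The job

Set the paraffin block flat on the bed of the block vise, centred between its two jaws with its long side along the jaw faces, and let go of it. Then reach into the round well and turn the sunk knob clockwise until the jaws hold the block firmly, with about 13 N: tight enough for trimming, but well short of the 25 N that crushes the soft wax. Do not jam the fingers hard against the well, and leave the dish, bottle, forceps and marker alone.

Things in the scene. Friction and masses are not known exactly. Their poses are not given: they have to be found in the camera images.
- block_center (a point): Centre of the loose cream-coloured paraffin block, a box 30 x 46 x 22 mm (x, y, z) lying flat on the worktop, about 50 g; the point is 11 mm above its underside. Its x axis is across the 30 mm, its y axis along the 46 mm. Take it by its two ends (46 mm apart).
- wax_block: The same block; origin at the centre of its underside, same axes.
- vise_housing: The block vise, fixed on the worktop: grey housing 116 x 216 mm, light deck 52 mm high. Origin under its middle at worktop height; y is the long axis, from the fixed jaw past the bed to the knob's well, z up. The sliding jaw (36 mm wide, sprung steel face) stands over the bed on the knob side, open at the start: 35.5 to 39 mm free between the jaw faces. Jaw tops 80 mm above the worktop.
- fixed_jaw: The fixed jaw at the end of the vise away from the knob, on the vise's axes (its origin is the vise's origin). Its steel face looks to the vise's +y and stands 78 mm to -y of the origin, from 64 to 80 mm above the worktop.
- vise_bed (a point): Centre of the block's place on top of the steel bed (34 mm wide in x, 64 mm above the worktop, 12 mm above the deck), 15 mm to +y of the fixed jaw's face; axes as the vise. The block lies with its 30 mm along the vise's y; its ends overhang bed and jaws by 5 mm, so that fingers on its ends pass beside both.
- knob_grip (a point): On the upright axis of the sunk knob, at mid height of its ribbed side, 32 mm above the worktop. The knob is round, black, 26 mm in diameter, its side from 17 to 43 mm above the worktop. Turned clockwise seen from above it closes the sliding jaw by 8 mm per rad through a cam. It needs 0.65 to 1.15 rad until the jaws touch the block (lying loose between them), then about 0.2 rad more.
- petri: Bystander: closed shallow dish, 63 mm across, 14 mm high; origin under its middle.
- bottle: Bystander: white plastic bottle with a screw cap, 49 mm across, 110 mm high; origin under its middle.
- forceps: Bystander: steel forceps lying flat, 122 mm long along y, 10 mm high; origin under the middle.
- marker: Bystander: marker pen lying flat, 117 mm long along y, 16 mm high; origin under the middle.
- well_mouth (a point): Centre of the mouth of the round well in the deck, 52 mm above the worktop; axes as the vise. The well is 76 mm in diameter and 38 mm deep (floor 14 mm above the worktop) with the knob in its middle: 25 mm between knob and wall, so a hand opened wide does not go in.
- knob_top (a point): Centre of the knob's top, 9 mm below the deck. Once the jaws touch the block the clamping force rises by about 65 N per rad of knob; each newton adds 0.008 N m to the torque on the turning hand (13 N: 0.104 N m), on top of the drag felt while the jaw is free (up to 0.19 N m; at rest it depends on the last motion, so compare equal small turns). The knob stays where it is left.
There are look-alikes about, which are no part of the job. Several things look just like the wax_block: the one meant starts farthest from the robot's base.

How it is judged:
By the outcome, as a careful person would: the job done as asked, in the order asked, and still so for the second after the job is handed in, with the robot touching nothing.
It also fails if it takes over 58 s, if anything falls off the work surface, if the arm or the gripper's body presses on something with over 40 N, if the wrist force passes 120 N, or if a joint passes its speed limit or range.

## Working session

There is one attempt and no reset: what is moved stays moved. The work goes in short steps, each a Python script; the robot and the scene stay as the last script left them, time stands still between calls to the robot, and variables do not carry over. Pictures are saved under pics/ and viewed, and the job is handed in when it is done.

```bash
ls; mkdir -p pics; python3 - <<'E'
from rig import robot
import cv2,numpy as np
for n in ("scene","top"):
    p,d=robot.grab_frame(n); cv2.imwrite(f"pics/{n}0.png",p[:,:,::-1]); np.savez(f"pics/{n}0.npz",p=p,d=d)
    i=robot.camera_info(n); print(n,{k:(np.round(v,3).tolist() if k=='view' else v) for k,v in i.items()})
print(robot.camera_info("wrist"),robot.read_t(),robot.read_tcp_rot(),robot.read_grip_width())
E
```

```text
pics
scene {'vfov': 45.3004220853399, 'cx': 322.94419328946117, 'cy': 239.65228492636825, 'k1': -0.12051689295018267, 'view': [[0.605, -0.796, 0.005, -0.227], [-0.395, -0.306, -0.866, 0.296], [0.691, 0.522, -0.499, 0.641], [0.0, 0.0, 0.0, 1.0]]}
top {'vfov': 48.80849975343578, 'cx': 323.30270631723226, 'cy': 238.33223731717717, 'k1': -0.1088935095808937, 'view': [[-0.021, -1.0, -0.0, 0.115], [-0.994, 0.021, -0.106, 0.516], [0.106, -0.002, -0.994, 1.106], [0.0, 0.0, 0.0, 1.0]]}
{'vfov': 70.41676120064601, 'cx': 321.5503028090682, 'cy': 243.69586363100998, 'k1': -0.04008982695688318, 'T_tool_cam': array([[ 1.40460474e-03, -9.57905016e-01, -2.87081883e-01,
         7.75011193e-02],
       [ 9.99998972e-01,  1.26293784e-03,  6.78652366e-04,
        -2.25142436e-04],
       [-2.87517931e-04, -2.87082542e-01,  9.57905805e-01,
        -1.58406904e-01],
       [ 0.00000000e+00,  0.00000000e+00,  0.00000000e+00,
         1.00000000e+00]])} 0.1 [[ 9.12740606e-01 -4.08539314e-01 -4.63005273e-04]
 [-4.08539555e-01 -9.12739597e-01 -1.36413711e-03]
 [ 1.34700393e-04  1.43425930e-03 -9.99998962e-01]] 1.0022851283413567
```

View pics/scene0.png

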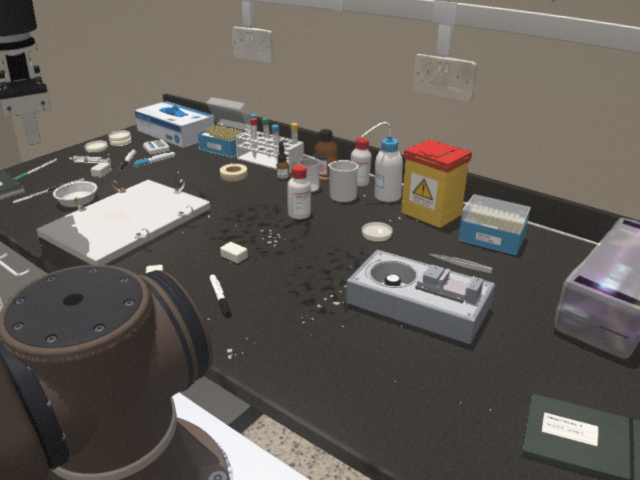

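View pics/top0.png

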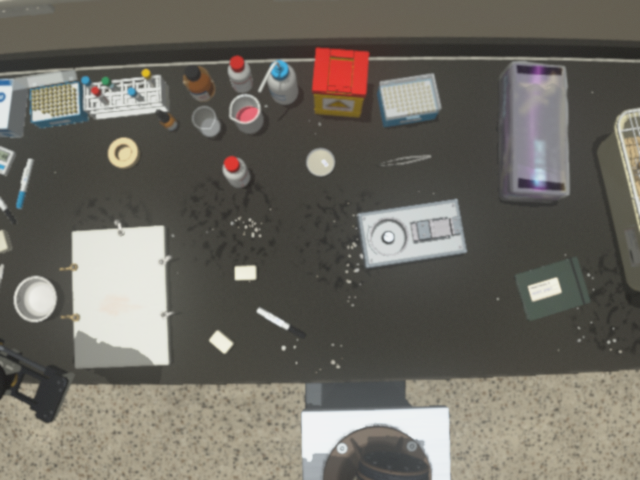

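```bash
cat > h.py <<'E'
import numpy as np,cv2
from rig import robot
def K(i):
    f=240/np.tan(np.radians(i['vfov'])/2); return np.array([[f,0,i['cx']],[0,f,i['cy']],[0,0,1.]])
def rays(i,px):
    # px Nx2 -> undistorted slopes; model x_d = x*(1+k1 r^2) r undistorted
    return cv2.undistortPoints(np.asarray(px,float).reshape(-1,1,2),K(i),np.array([i['k1'],0,0,0,0.]),).reshape(-1,2)
def camT(name,pose=None):
    i=robot.camera_info(name)
    if name!='wrist': return i,np.linalg.inv(i['view'])
    p,R=pose; T=np.eye(4);T[:3,:3]=R;T[:3,3]=p
    return i,T@i['T_tool_cam']
def onplane(name,px,z,pose=None):
    i,T=camT(name,pose); s=rays(i,px); d=np.c_[s,np.ones(len(s))]@T[:3,:3].T
    o=T[:3,3]; return o+d*((z-o[2])/d[:,2])[:,None]
def proj(name,P,pose=None):
    i,T=camT(name,pose); Ti=np.linalg.inv(T)
    r=cv2.projectPoints(np.asarray(P,float).reshape(-1,1,3),cv2.Rodrigues(Ti[:3,:3])[0],Ti[:3,3],K(i),np.array([i['k1'],0,0,0,0.]))[0]
    return r.reshape(-1,2)
def cloud(name,d,pose=None):
    i,T=camT(name,pose); v,u=np.mgrid[0:480,0:640]
    s=rays(i,np.c_[u.ravel(),v.ravel()]); P=np.c_[s,np.ones(len(s))]*d.reshape(-1,1)
    P=P@T[:3,:3].T+T[:3,3]; return P.reshape(480,640,3)
def snap(name,fn):
    pose=(np.array(robot.read_position()),np.array(robot.read_tcp_rot()))
    p,d=robot.grab_frame(name); cv2.imwrite(f"pics/{fn}.png",p[:,:,::-1]); np.savez(f"pics/{fn}.npz",p=p,d=d,pos=pose[0],R=pose[1]); return p,d,pose
E
python3 - <<'E'
from h import *
z=np.load('pics/top0.npz');C=cloud('top',z['d'])
for u,v in [(245,272),(221,342),(3,240),(438,228),(389,237),(300,260),(320,162),(234,175)]:
    print((u,v),C[v,u].round(3),np.hypot(*C[v,u][:2]).round(3))
s=np.load('pics/scene0.npz');CS=cloud('scene',s['d'])
for u,v in [(233,252),(100,170),(155,268),(120,135),(393,281),(95,147)]: print((u,v),CS[v,u].round(3),np.hypot(*CS[v,u][:2]).round(3))
p=z['p'].astype(int)
m=((p.min(2)>150)&(z['d']>0)).astype(np.uint8)
n,l,st,ce=cv2.connectedComponentsWithStats(m)
for k in range(1,n):
    if 60<st[k,4]<600:
        Q=C[l==k]; Q=Q[(Q[:,2]>.012)&(Q[:,2]<.035)]
        if len(Q)>40: r=cv2.minAreaRect((Q[:,:2]*1000).astype(np.float32)); print(ce[k].round(0),st[k,4],np.median(Q,0).round(3),r)
big=cv2.resize(z['p'][180:290,340:490],None,fx=5,fy=5,interpolation=2)
cv2.imwrite('pics/topcrop.png',big[:,:,::-1])
big=cv2.resize(s['p'][120:300,60:260],None,fx=4,fy=3.3,interpolation=2)
big=cv2.resize(s['p'][120:260,60:250],None,fx=4,fy=4,interpolation=2)
cv2.imwrite('pics/scenecrop.png',big[:,:,::-1])
E
```

```text
(245, 272) [0.45  0.274 0.019] 0.527
(221, 342) [0.302 0.327 0.018] 0.445
(3, 240) [0.531 0.826 0.02 ] 0.982
(438, 228) [ 0.531 -0.136  0.064] 0.548
(389, 237) [ 0.517 -0.036  0.039] 0.519
(300, 260) [ 0.475  0.156 -0.005] 0.5
(320, 162) [0.691 0.108 0.01 ] 0.699
(234, 175) [0.649 0.287 0.081] 0.71
(233, 252) [0.441 0.261 0.022] 0.512
(100, 170) [0.518 0.811 0.021] 0.962
(155, 268) [0.314 0.331 0.023] 0.456
(120, 135) [0.694 0.972 0.028] 1.194
(393, 281) [ 0.514 -0.041  0.043] 0.515
(95, 147) [0.613 0.981 0.015] 1.156
[123. 153.] 485 [0.721 0.548 0.018] ((724.2247924804688, 550.52197265625), (65.92231750488281, 62.71165466308594), 40.70013427734375)
[  5. 159.] 165 [0.717 0.834 0.015] ((719.4900512695312, 833.4932861328125), (63.90615463256836, 31.070192337036133), 4.579589366912842)
[320. 162.] 552 [0.69  0.107 0.013] ((690.7093505859375, 107.91077423095703), (56.41337203979492, 58.05164337158203), 37.67857360839844)
[ 25. 175.] 169 [0.681 0.782 0.014] ((682.2620239257812, 782.4424438476562), (14.5196533203125, 73.5698471069336), 74.44640350341797)
[  2. 242.] 102 [0.526 0.828 0.021] ((530.2374267578125, 826.3816528320312), (43.55112838745117, 17.424001693725586), 3.0896127223968506)
[245. 273.] 288 [0.449 0.274 0.021] ((449.4285583496094, 274.0464782714844), (44.06410598754883, 28.277145385742188), 88.91193389892578)
[544. 289.] 504 [ 0.399 -0.377  0.013] ((398.3189697265625, -378.26129150390625), (35.39400100708008, 70.95472717285156), 14.683002471923828)
[273. 318.] 221 [0.35  0.215 0.014] ((350.0431213378906, 216.61968994140625), (74.42137145996094, 11.710302352905273), 58.45870590209961)
[221. 342.] 292 [0.303 0.327 0.021] ((302.76007080078125, 327.7015380859375), (44.901710510253906, 29.91012954711914), 48.52478790283203)
```

View pics/topcrop.png

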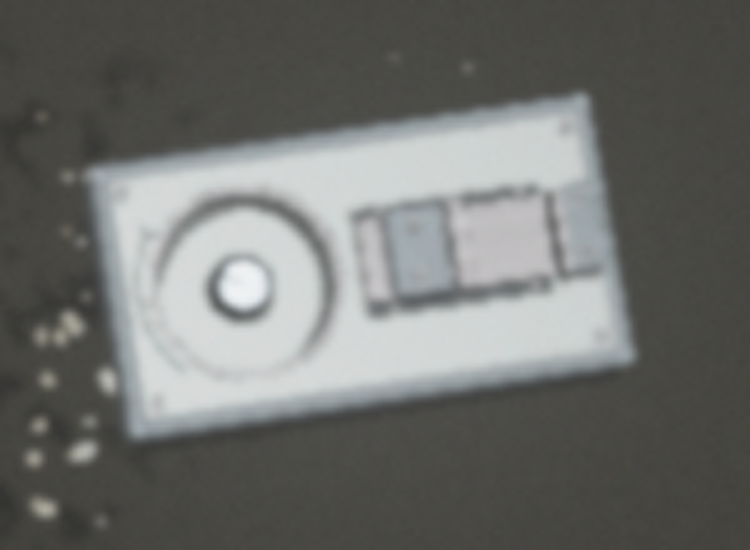

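View pics/scenecrop.png

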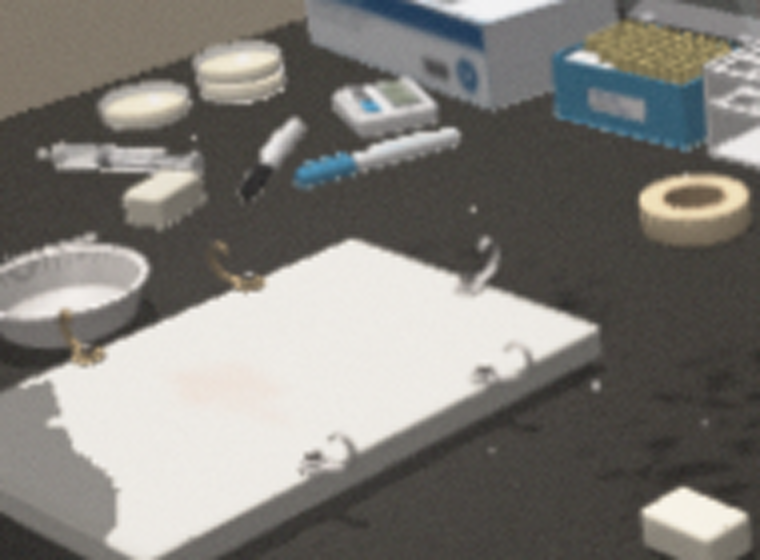

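```bash
python3 - <<'E'
from h import *
s=np.load('pics/scene0.npz');C=cloud('scene',s['d']);p=s['p']
for nm,(u0,u1,v0,v1) in dict(far=(85,115,158,182),mid=(215,252,238,266),near=(140,170,258,275)).items():
    Q=C[v0:v1,u0:u1].reshape(-1,3); c=p[v0:v1,u0:u1].reshape(-1,3).astype(int)
    m=(c.min(1)>90)&(Q[:,2]>.005)&(Q[:,2]<.05); Q=Q[m];c=c[m]
    t=Q[:,2]>np.percentile(Q[:,2],90)-.006
    print(nm,len(Q),'zmax',np.percentile(Q[:,2],[50,90,98]).round(4),cv2.minAreaRect((Q[:,:2]*1000).astype(np.float32)),cv2.minAreaRect((Q[t][:,:2]*1000).astype(np.float32)),'col',c[t].mean(0).round())
z=np.load('pics/top0.npz')
for u,v in[(2,242),(245,272),(221,342)]: print(z['p'][v-2:v+3,max(u-2,0):u+3].reshape(-1,3).mean(0))
for R in [np.array([[1,0,0],[0,-1,0],[0,0,-1.]])]:
    for x,y in[(.45,.274),(.53,.826)]:
        print(robot.ik([x,y,.05],R))
cr=cv2.resize(s['p'][140:200,60:160],None,fx=8,fy=8,interpolation=2);cv2.imwrite('pics/far.png',cr[:,:,::-1])
E
```

```text
far 302 zmax [0.0146 0.0225 0.0242] ((527.288330078125, 828.2567749023438), (203.52389526367188, 64.44683074951172), 60.84779739379883) ((523.4737548828125, 823.37841796875), (193.18545532226562, 56.054805755615234), 58.856529235839844) col [194. 188. 175.]
mid 379 zmax [0.0205 0.0235 0.0245] ((450.90240478515625, 269.36041259765625), (31.550922393798828, 45.6028938293457), 1.0179280042648315) ((450.90240478515625, 269.36041259765625), (31.550922393798828, 45.6028938293457), 1.0179280042648315) col [223. 217. 205.]
near 88 zmax [0.0219 0.0234 0.0239] ((314.2065124511719, 334.24017333984375), (23.53070068359375, 29.968624114990234), 54.83618927001953) ((313.8492431640625, 334.49188232421875), (23.53070068359375, 29.0945987701416), 54.83618927001953) col [230. 225. 212.]
[219.8  217.52 197.44]
[237.52 236.04 222.12]
[239.28 238.12 225.28]
[ 5.26857257e+01  1.74690205e+01 -3.05477728e+01  2.54444375e-14
 -4.19832067e+01  3.73142743e+01]
[ 68.58384594  57.65246889  46.12470396   0.         -78.47223507
  21.41615406]
```

View pics/far.png

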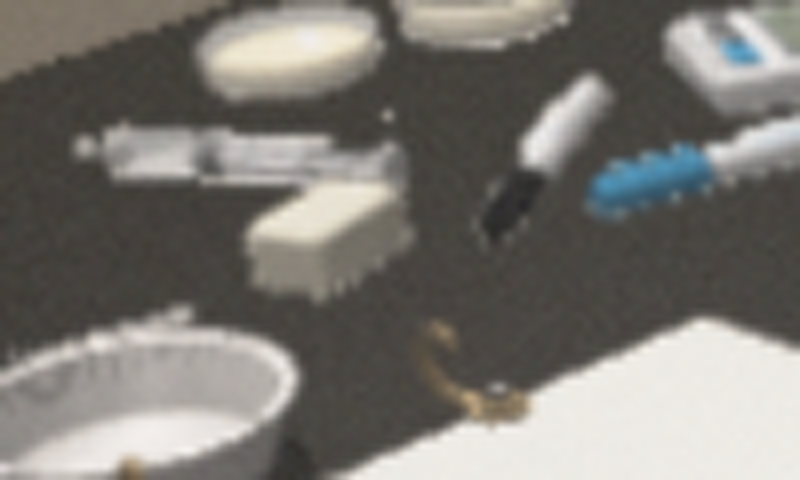

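```bash
python3 - <<'E'
from h import *
print(robot.ik([.526,.826,.02],np.array([[1,0,0],[0,-1,0],[0,0,-1.]])), robot.ik([.526,.826,.3],np.array([[1,0,0],[0,-1,0],[0,0,-1.]])))
p,d,pose=snap('wrist','w0'); print(robot.read_t(),proj('wrist',[[.526,.826,.022]],pose))
E
```

```text
[ 68.80594109  58.2773536   43.64852998   0.         -75.37117638
  21.19405891] None
0.15 [[29.06107021 78.11040662]]
```

View pics/w0.png

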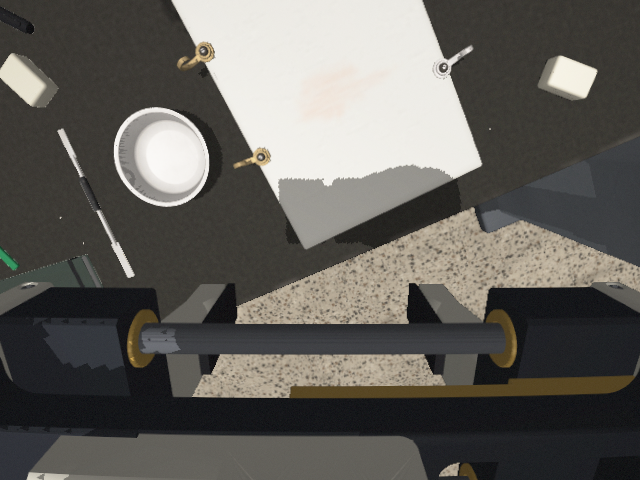

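```bash
python3 - <<'E'
from h import *
z=np.load('pics/w0.npz');pose=(z['pos'],z['R']);C=cloud('wrist',z['d'],pose)
for nm,(u0,u1,v0,v1) in dict(far=(0,60,48,112),near=(530,602,50,105)).items():
    Q=C[v0:v1,u0:u1].reshape(-1,3);c=z['p'][v0:v1,u0:u1].reshape(-1,3)
    print(nm,np.percentile(Q[:,2],[5,50,98]).round(4))
    m=(Q[:,2]>.019)&(Q[:,2]<.03);print(m.sum(),cv2.minAreaRect((Q[m][:,:2]*1000).astype(np.float32)),Q[m].mean(0).round(4),c[m].mean(0).round())
a=cv2.resize(z['p'][40:120,0:80],None,fx=5,fy=5,interpolation=2);b=cv2.resize(z['p'][40:120,525:605],None,fx=5,fy=5,interpolation=2)
cv2.imwrite('pics/cmp.png',np.hstack([a,b])[:,:,::-1])
E
```

```text
far [-0.0009  0.0019  0.0235]
1333 ((528.955322265625, 834.83935546875), (46.606319427490234, 30.895978927612305), 19.38302230834961) [0.5284 0.8335 0.0219] [217. 212. 195.]
near [-0.0008  0.0016  0.0235]
1405 ((304.0389099121094, 328.0264587402344), (47.006221771240234, 30.39161491394043), 50.2155647277832) [0.3044 0.329  0.022 ] [234. 230. 216.]
```

View pics/cmp.png

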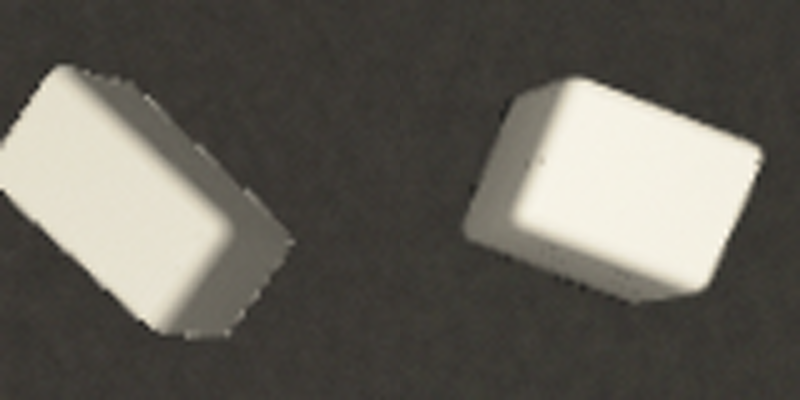

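```bash
python3 - <<'E'
from h import *
def Rz(a): a=np.radians(a);return np.array([[np.cos(a),np.sin(a),0],[np.sin(a),-np.cos(a),0],[0,0,-1.]])
for z in (.003,.03,.06,.09,.12,.15,.2):
    print(z,[None if (q:=robot.ik([.529,.834,z],Rz(a))) is None else np.round(q).astype(int).tolist() for a in (-70.6,109.4)])
u=np.array([.529,.834])/np.hypot(.529,.834)
for z in (.01,.05,.1,.15,.2,.3):
    r=[x for x in np.arange(.3,1.2,.01) if robot.ik([*(u*x),z],Rz(0)) is not None]; print(z,min(r),max(r))
z=np.load('pics/top0.npz');C=cloud('top',z['d']);print(C[240,0:5].round(3))
E
```

```text
0.003 [[69, 60, 45, 0, -75, -49], [69, 60, 45, 0, -75, 131]]
0.03 [[69, 59, 47, 0, -78, -49], [69, 59, 47, 0, -78, 131]]
0.06 [[69, 58, 49, 0, -80, -49], [69, 58, 49, 0, -80, 131]]
0.09 [[69, 58, 51, 0, -83, -49], [69, 58, 51, 0, -83, 131]]
0.12 [[69, 57, 54, 0, -87, -49], [69, 57, 54, 0, -87, 131]]
0.15 [[69, 57, 57, 0, -90, -49], [69, 57, 57, 0, -90, 131]]
0.2 [[69, 58, 65, 0, -97, -49], [69, 58, 65, 0, -97, 131]]
0.01 0.33 1.0500000000000007
0.05 0.3 1.0400000000000007
0.1 0.3 1.0300000000000007
0.15 0.3 1.0100000000000007
0.2 0.3 0.9900000000000007
0.3 0.3 0.9500000000000006
[[0.531 0.833 0.022]
 [0.531 0.831 0.021]
 [0.531 0.828 0.021]
 [0.531 0.826 0.02 ]
 [0.531 0.823 0.021]]
```

```bash
cat >> h.py <<'E'
def Rz(a): a=np.radians(a);return np.array([[np.cos(a),np.sin(a),0],[np.sin(a),-np.cos(a),0],[0,0,-1.]])
E
python3 - <<'E'
from h import *
robot.goto([.529,.834,.15],Rz(-70.6)); print(robot.read_t())
robot.move_gripper(.78); print(robot.read_t(),robot.read_grip_width(),robot.read_force(),robot.read_ft_torque())
z=snap('wrist','w1'); print(robot.read_position())
p,d,pose=z;C=cloud('wrist',d,pose);Q=C.reshape(-1,3)
m=((C[...,2]>.016)&(C[...,2]<.03)&(p.min(2)>140)).astype(np.uint8)
n,l,st,ce=cv2.connectedComponentsWithStats(m)
for k in range(1,n):
    if st[k,4]>1500:
        q=C[l==k];print(ce[k].round(),st[k],q.mean(0).round(4),cv2.minAreaRect((q[:,:2]*1000).astype(np.float32)))
# vise from top
z=np.load('pics/top0.npz');C=cloud('top',z['d'])
m=(C[...,2]>.04)&(C[...,2]<.06)&(np.abs(C[...,0]-.53)<.12)&(np.abs(C[...,1]+.08)<.15)
print(cv2.minAreaRect((C[m][:,:2]*1000).astype(np.float32)),C[m].mean(0))
E
```

```text
1.4417
2.0333 0.7782034977421007 [ 0.5889831   0.54133624 -0.40154288] [ 0.02694752 -0.00023481  0.02634238]
[0.52896734 0.83396828 0.14992592]
[543.  37.] [  377     0   263   115 15748] [0.4212 0.63   0.0249] ((434.7340393066406, 618.8939208984375), (229.71885681152344, 74.57452392578125), 2.3885061740875244)
[526. 170.] [ 448  121  118  120 2890] [0.3873 0.7248 0.0256] ((399.9599304199219, 739.7490234375), (98.18726348876953, 98.12565612792969), 43.2137336730957)
[ 97. 185.] [  60  143   71   86 1822] [0.7265 0.8585 0.0172] ((723.1340942382812, 856.6029052734375), (61.88918685913086, 53.99176788330078), 67.78457641601562)
[320. 234.] [ 294  219   53   32 1651] [0.53   0.8343 0.022 ] ((529.8273315429688, 834.7799682617188), (45.99006652832031, 28.608585357666016), 19.15533447265625)
((524.7267456054688, -84.16285705566406), (117.19527435302734, 217.70289611816406), 7.2712931632995605) [ 0.52335811 -0.08297164  0.05099261]
```

View pics/w1.png

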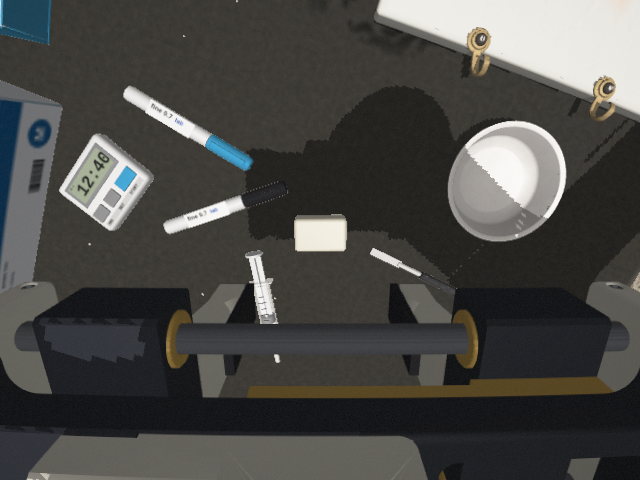

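```bash
python3 - <<'E'
from h import *
robot.move_gripper(.68)
R=Rz(-70.8)
robot.servo_line([.5305,.8327,.05],R,speed=.15)
f0=np.array(robot.read_force())
robot.servo_line([.5305,.8327,.005],speed=.08)
print(robot.read_t(),np.array(robot.read_force())-f0,robot.read_position())
snap('wrist','w2')
robot.move_gripper(0.0)
print(robot.read_t(),robot.read_grip_width()*88,np.array(robot.read_force())-f0,robot.read_position())
robot.servo_line([.5305,.8327,.14],speed=.2)
print(robot.read_t(),robot.read_grip_width()*88,np.array(robot.read_force())-f0)
snap('wrist','w3')
E
```

```text
4.05 [0.26155232 1.64130404 0.00763782] [0.53061036 0.83276246 0.00493331]
5.175 0.7089278394691554 [-0.04751023  1.70800014 -0.95169437] [0.5304958  0.83269497 0.00498425]
6.0 0.6798005314600275 [-0.03466569  1.93797912 -1.26406693]
```

View pics/w3.png

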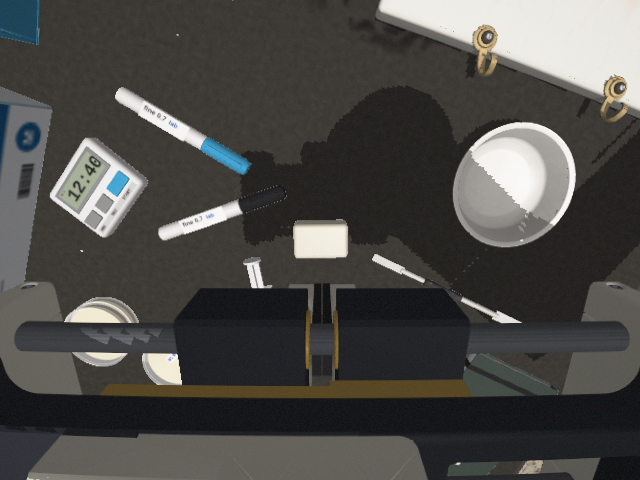

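View pics/w2.png

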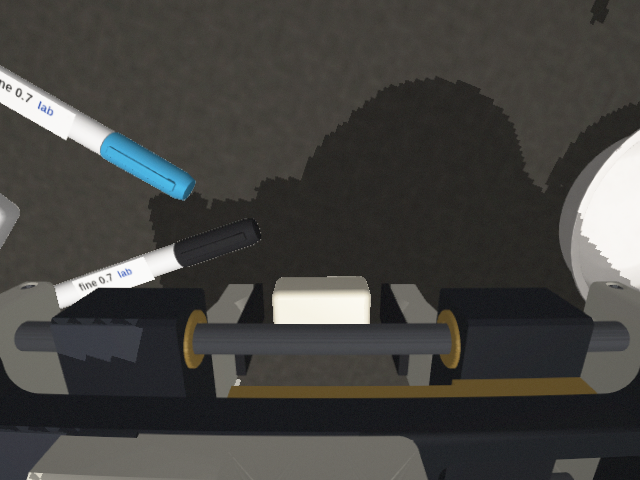

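```bash
python3 - <<'E'
from h import *
z=np.load('pics/w3.npz');p,d,pose=z['p'],z['d'],(z['pos'],z['R'])
C=cloud('wrist',d,pose);m=((C[...,2]>.016)&(C[...,2]<.03)&(p.min(2)>140)).astype(np.uint8)
n,l,st,ce=cv2.connectedComponentsWithStats(m)
for k in range(1,n):
    if 1000<st[k,4]<2500:
        q=C[l==k];print(ce[k].round(),q.mean(0).round(4),cv2.minAreaRect((q[:,:2]*1000).astype(np.float32)))
z2=np.load('pics/w2.npz');pose=(z2['pos'],z2['R']);print(proj('wrist',[[.53,.8345,.022],[*pose[0]],pose[0]+[0,0,.019]],pose), pose[0])
C2=cloud('wrist',z2['d'],pose)
for v in (275,280,285,290,300,310,318): print(v,C2[v,322].round(4),z2['d'][v,322], ((C2[v,322]-pose[0])@pose[1]).round(4))
# fingers in tool coords
for u,v in [(400,350),(430,300),(240,300),(230,330)]: print((u,v),((C2[v,u]-pose[0])@pose[1]).round(4))
E
```

```text
[ 89. 190.] [0.726  0.8582 0.0171] ((722.9446411132812, 856.98388671875), (61.209110260009766, 53.36570739746094), 67.17256927490234)
[320. 241.] [0.53   0.8346 0.022 ] ((529.856201171875, 835.2102661132812), (45.85367202758789, 29.459829330444336), 20.24103546142578)
[[321.32140919 319.58971765]
 [321.32743945 299.75018191]
 [321.31431701 318.11726731]] [0.53061036 0.83276246 0.00493331]
275 [0.5341 0.8217 0.    ] 0.17528352 [0.0116 0.0003 0.0049]
280 [0.5344 0.821  0.0084] 0.16704649 [ 0.0124  0.0003 -0.0035]
285 [0.5343 0.8212 0.014 ] 0.16179088 [ 0.0121  0.0003 -0.009 ]
290 [0.5344 0.8211 0.0199] 0.15604678 [ 0.0123  0.0003 -0.015 ]
300 [0.5329 0.8251 0.0215] 0.15576011 [ 0.008   0.0003 -0.0166]
310 [0.5314 0.8297 0.0221] 0.15659499 [ 0.0032  0.0003 -0.0172]
318 [0.5302 0.833  0.0232] 0.1564893 [-0.0003  0.0003 -0.0183]
(400, 350) [ 0.0263  0.0202 -0.083 ]
(430, 300) [-0.0024  0.0575  0.0044]
(240, 300) [ 0.0105 -0.036  -0.022 ]
(230, 330) [ 0.0309 -0.0236 -0.0811]
```

```bash
python3 - <<'E'
from h import *
robot.goto([.45,.272,.16],Rz(0)); 
p,d,pose=snap('wrist','w4');C=cloud('wrist',d,pose);m=((C[...,2]>.018)&(C[...,2]<.03)&(p.min(2)>140)).astype(np.uint8)
n,l,st,ce=cv2.connectedComponentsWithStats(m)
for k in range(1,n):
    if 800<st[k,4]<4000:
        q=C[l==k];print(ce[k].round(),q.mean(0).round(4),cv2.minAreaRect((q[:,:2]*1000).astype(np.float32)))
print(robot.read_t(),pose[0])
E
```

```text
[321. 232.] [0.4502 0.2738 0.0222] ((449.6533203125, 273.880859375), (26.148344039916992, 40.6663818359375), 1.0519273281097412)
[115. 370.] [0.3029 0.488  0.0249] ((297.90460205078125, 485.5276794433594), (54.302330017089844, 91.74801635742188), 0.8807546496391296)
8.1417 [0.45055736 0.27285413 0.16012341]
```

View pics/w4.png

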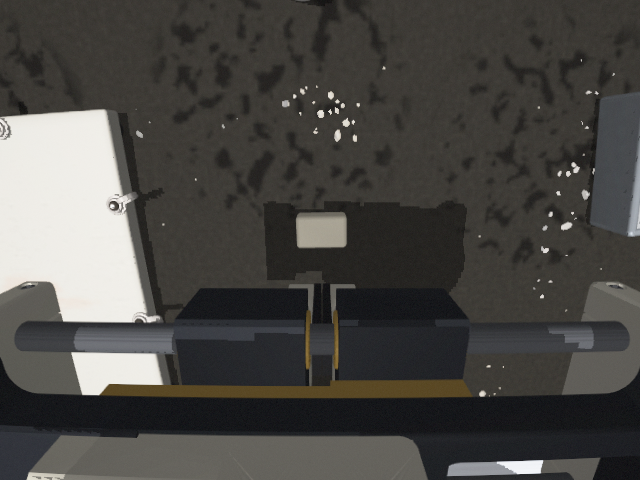

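```bash
python3 - <<'E'
from h import *
robot.move_gripper(.78)
R=Rz(1.05);X=[.4500,.2739]
f0=np.array(robot.read_force())
robot.servo_line([*X,.04],R,speed=.2)
robot.servo_line([*X,.005],speed=.08)
print(robot.read_t(),np.array(robot.read_force())-f0,robot.read_position())
robot.move_gripper(0.0)
print(robot.read_t(),robot.read_grip_width()*88,np.array(robot.read_force())-f0,robot.read_position())
robot.servo_line([*X,.16],speed=.2)
print(robot.read_t(),robot.read_grip_width()*88,np.array(robot.read_force())-f0)
snap('wrist','w5')
E
```

```text
10.675 [ 0.36926477 -0.27425069 -0.49875566] [0.4502181  0.27409218 0.00535367]
11.1833 45.81784665401679 [-0.25679816 -1.22087616  4.02589783] [0.45013723 0.27401754 0.00530875]
12.1083 45.803078546329395 [-0.18401216 -1.05681088 -1.07295142]
```

View pics/w5.png

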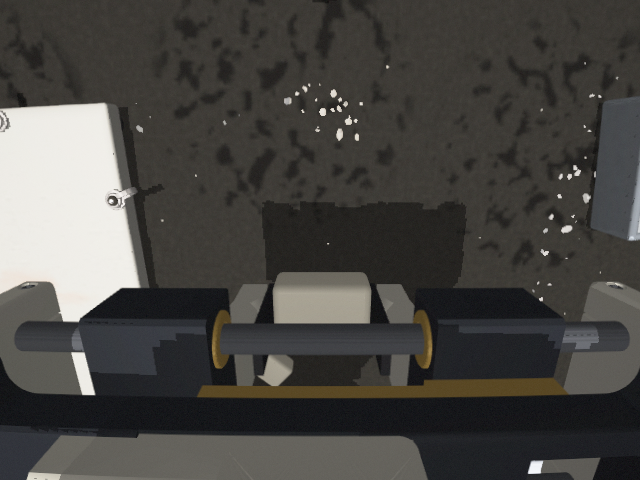

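```bash
python3 - <<'E'
from h import *
o=np.array([.5247,-.0842]);yv=np.array([-.127,.992])
P=o+yv*.065
robot.goto([*P,.19],Rz(-82.7)); print(robot.read_t())
snap('wrist','w6'); print(robot.read_grip_width()*88,robot.read_position())
E
```

```text
13.3167
45.939581211676746 [ 0.51645794 -0.01890862  0.1895986 ]
```

View pics/w6.png

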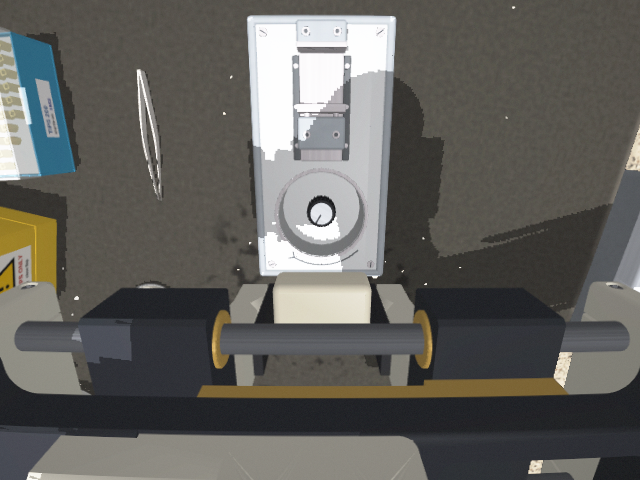

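```bash
python3 - <<'E'
from h import *
z=np.load('pics/w6.npz');p,d,pose=z['p'],z['d'],(z['pos'],z['R'])
cr=cv2.resize(p[10:150,240:400],None,fx=5,fy=4.2,interpolation=2)
cr=cv2.resize(p[5:155,240:400],None,fx=4,fy=4,interpolation=2);cv2.imwrite('pics/c6a.png',cr[:,:,::-1])
cr=cv2.resize(p[155:285,240:400],None,fx=4,fy=4,interpolation=2);cv2.imwrite('pics/c6b.png',cr[:,:,::-1])
C=cloud('wrist',d,pose)
m=(C[...,2]>.045)&(C[...,2]<.058);m[275:]=False
print(cv2.minAreaRect((C[m][:,:2]*1000).astype(np.float32)),np.median(C[m][:,2]))
m2=(C[...,2]>-.02)&(C[...,2]<.03);print('table',np.median(C[100:250,160:230][...,2]))
for v in range(20,160,4): print(v,C[v,322].round(4))
E
```

```text
((646.5578002929688, -67.59696960449219), (363.888671875, 214.6546630859375), 8.02461051940918) 0.052469995273963926
table 0.00021690332164372994
20 [ 0.5367 -0.1779  0.0803]
24 [ 0.5364 -0.1756  0.0798]
28 [ 0.536  -0.1731  0.0798]
32 [ 0.5357 -0.1704  0.0804]
36 [ 0.5353 -0.1677  0.0809]
40 [ 0.535  -0.1653  0.0805]
44 [ 0.5347 -0.1626  0.0809]
48 [ 0.5345 -0.1614  0.0754]
52 [ 0.5344 -0.161   0.0657]
56 [ 0.5341 -0.1586  0.0644]
60 [ 0.5337 -0.1557  0.0648]
64 [ 0.5333 -0.153   0.0645]
68 [ 0.533  -0.1504  0.0634]
72 [ 0.5326 -0.1474  0.0646]
76 [ 0.5322 -0.1446  0.0645]
80 [ 0.5319 -0.1419  0.0642]
84 [ 0.5315 -0.1392  0.0634]
88 [ 0.5311 -0.1363  0.0637]
92 [ 0.5308 -0.1333  0.064 ]
96 [ 0.5304 -0.1304  0.0648]
100 [ 0.53   -0.1276  0.0637]
104 [ 0.5294 -0.1229  0.0813]
108 [ 0.5291 -0.1202  0.0807]
112 [ 0.5287 -0.1177  0.0772]
116 [ 0.5284 -0.1158  0.0642]
120 [ 0.528  -0.1118  0.0813]
124 [ 0.5276 -0.1091  0.081 ]
128 [ 0.5272 -0.1063  0.0805]
132 [ 0.5268 -0.1034  0.0803]
136 [ 0.5265 -0.1005  0.0812]
140 [ 0.5261 -0.0977  0.0804]
144 [ 0.5257 -0.0948  0.0792]
148 [ 0.5253 -0.0919  0.0807]
152 [ 0.5248 -0.0885  0.0626]
156 [ 0.5244 -0.0854  0.0642]
```

View pics/c6a.png

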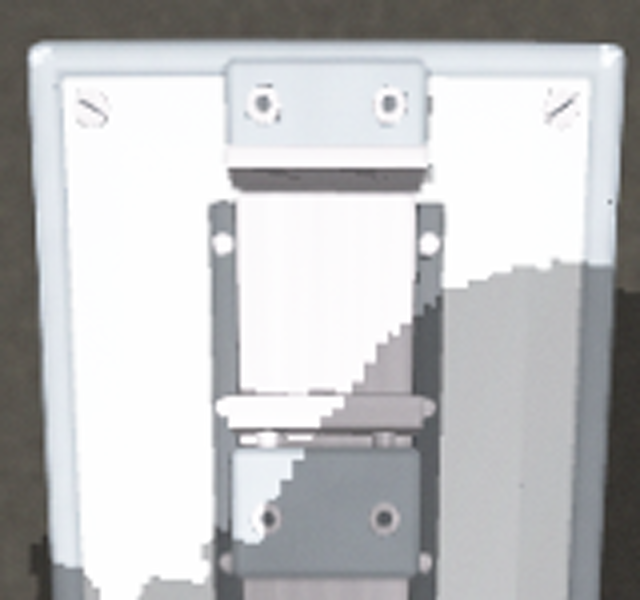

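View pics/c6b.png

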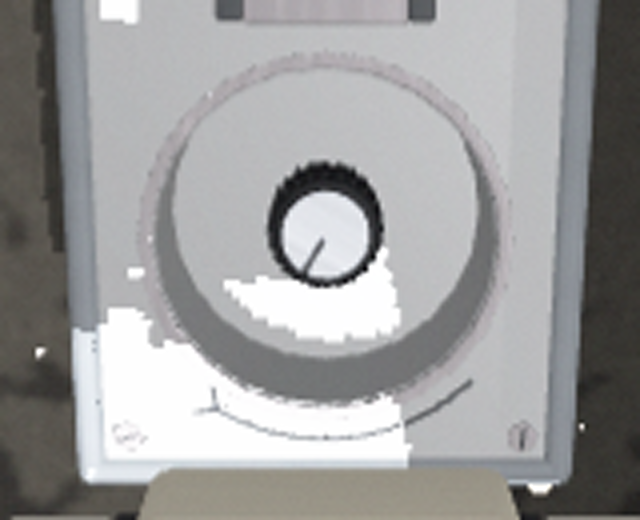

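```bash
python3 - <<'E'
from h import *
z=np.load('pics/w6.npz');p,d,pose=z['p'],z['d'],(z['pos'],z['R'])
a=lambda L:[(240+u/4-.375,5+v/4-.375) for u,v in L]
b=lambda L:[(240+u/4-.375,155+v/4-.375) for u,v in L]
E=onplane('wrist',a([(228,168),(430,165),(230,147),(430,147),(218,396),(434,396)]),.08,pose);print('jaws',E.round(4).tolist(),'widths',np.linalg.norm(E[0]-E[1]),np.linalg.norm(E[4]-E[5]))
W=onplane('wrist',b([(140,230),(512,228),(326,52),(322,408)]),.052,pose);print('well',W.round(4).tolist(), (W[0]+W[1])/2,(W[2]+W[3])/2,np.linalg.norm(W[0]-W[1]),np.linalg.norm(W[2]-W[3]))
Dk=onplane('wrist',a([(30,45),(622,45)])+b([(82,483),(572,483)]),.052,pose);print('deck corners',Dk.round(4).tolist(),Dk.mean(0),[np.linalg.norm(Dk[i]-Dk[j]) for i,j in((0,1),(2,3),(0,2),(1,3))])
v=(Dk[0]+Dk[1]-Dk[2]-Dk[3])[:2];print('yaw of y axis',np.degrees(np.arctan2(-v[1],-v[0])))
# knob: dark+cap region by depth
C=cloud('wrist',d,pose);sub=np.zeros((480,640),bool);sub[185:235,300:345]=True
m=sub&(C[...,2]>.038)&(C[...,2]<.048);Q=C[m];print('knob',m.sum(),np.median(Q,0),cv2.minEnclosingCircle((Q[:,:2]*1000).astype(np.float32)))
# deck outline via depth in side bands
m=np.zeros((480,640),bool);m[:274,230:400]=True
m&=(C[...,2]>.047)&(C[...,2]<.056);print(cv2.minAreaRect((C[m][:,:2]*1000).astype(np.float32)))
# bed edges
m=np.zeros((480,640),bool);m[55:100,290:360]=True
m&=(C[...,2]>.061)&(C[...,2]<.067);print('bed',cv2.minAreaRect((C[m][:,:2]*1000).astype(np.float32)))
K_=onplane('wrist',b([(326,236)]),.0445,pose);print('cap',K_)
E
```

```text
jaws [[0.5523, -0.1588, 0.08], [0.5169, -0.164, 0.08], [0.5523, -0.1623, 0.08], [0.5173, -0.1669, 0.08], [0.5498, -0.1207, 0.08], [0.5104, -0.1258, 0.08]] widths 0.035816368652407456 0.039787631612853785
well [[0.5596, -0.0317, 0.052], [0.4781, -0.0428, 0.052], [0.5238, -0.0753, 0.052], [0.5143, 0.0043, 0.052]] [ 0.51884107 -0.03725834  0.052     ] [ 0.51907067 -0.03549772  0.052     ] 0.08225785157330426 0.08012787919803006
deck corners [[0.5953, -0.1822, 0.052], [0.4823, -0.1971, 0.052], [0.5676, 0.03, 0.052], [0.4539, 0.0151, 0.052]] [ 0.52478422 -0.08357076  0.052     ] [np.float64(0.11394755291211764), np.float64(0.11464746889279448), np.float64(0.2139925954124484), np.float64(0.21407686745695279)]
yaw of y axis 97.53412045769832
knob 636 [ 0.51879668 -0.0351234   0.04338483] ((518.8316040039062, -34.40106964111328), 13.596722602844238)
((525.2322998046875, -85.35609436035156), (116.76141357421875, 213.02175903320312), 7.441336154937744)
bed ((532.901611328125, -143.7868194580078), (34.30071258544922, 31.74468421936035), 7.350592613220215)
cap [[ 0.51843105 -0.03414982  0.0445    ]]
```

```bash
python3 - <<'E'
from h import *
z=np.load('pics/w6.npz');p,d,pose=z['p'],z['d'],(z['pos'],z['R'])
C=cloud('wrist',d,pose)
for u in (285,322,360):
  for v in (276,282,288,294,300,310,318): 
    t=(C[v,u]-pose[0])@pose[1]; print(u,v,t.round(4))
o=np.array([.5248,-.0836]);y=np.array([-.1305,.9914]);P=o+y*(-.078+.0185);print(P)
E
```

```text
285 276 [ 0.015  -0.0176 -0.0048]
285 282 [ 0.015  -0.0169 -0.0122]
285 288 [ 0.0139 -0.0164 -0.0165]
285 294 [ 0.0111 -0.0165 -0.0169]
285 300 [ 0.0078 -0.0167 -0.0162]
285 310 [ 0.0024 -0.0169 -0.0158]
285 318 [-0.0011 -0.0169 -0.0169]
322 276 [ 0.0152  0.0004 -0.0053]
322 282 [ 0.0148  0.0003 -0.0117]
322 288 [ 0.0136  0.0003 -0.0157]
322 294 [ 0.011   0.0003 -0.0167]
322 300 [ 0.0088  0.0003 -0.0183]
322 310 [ 0.0027  0.0004 -0.0161]
322 318 [-0.0015  0.0004 -0.0161]
360 276 [ 0.0152  0.0188 -0.0051]
360 282 [ 0.0148  0.0181 -0.0115]
360 288 [ 0.0139  0.0176 -0.0164]
360 294 [ 0.0112  0.0176 -0.0169]
360 300 [ 0.0079  0.0178 -0.0165]
360 310 [ 0.0033  0.0179 -0.0174]
360 318 [-0.0013  0.0181 -0.0165]
[ 0.53256475 -0.1425883 ]
```

```bash
python3 - <<'E'
from h import *
P=[.5326,-.1426]
R=Rz(-82.45)
robot.servo_line([*P,.13],R,speed=.2)
f0=np.array(robot.read_force())
robot.servo_line([*P,.074],speed=.1)
print(robot.read_t(),(np.array(robot.read_force())-f0).round(2),robot.read_position())
for z in (.0715,.0705,.0697,.069,.0685):
    robot.servo_line([*P,z],speed=.02); f=np.array(robot.read_force())-f0
    print(z,robot.read_position()[2].round(5),f.round(2))
    if f[2]>2: break
snap('wrist','w7');print(robot.read_t())
E
```

```text
14.9167 [-0.24  0.11 -0.15] [ 0.53308681 -0.14237367  0.07452617]
0.0715 0.07184 [-0.21  0.4  -0.39]
0.0705 0.07054 [0.4  0.07 0.92]
0.0697 0.06964 [ 0.56 -0.51  0.73]
0.069 0.06933 [-1.27  1.12  4.21]
15.9917
```

View pics/w7.png

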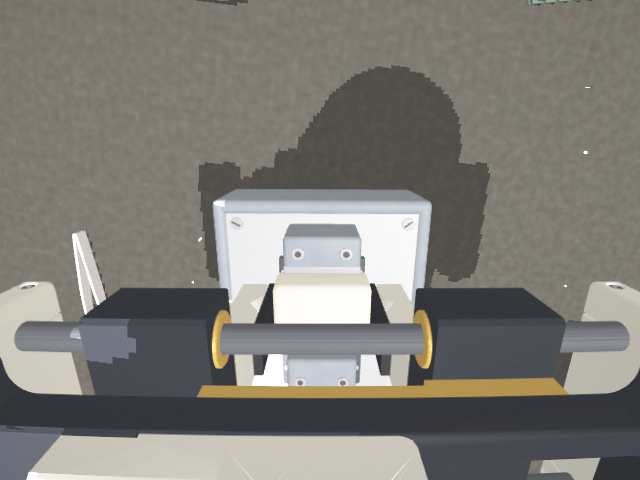

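```bash
python3 - <<'E'
from h import *
robot.move_gripper(.7)
p=robot.read_position()
robot.servo_line([.5326,-.1426,.12],speed=.12)
robot.servo_line([.5209,-.055,.19],speed=.25)
print(robot.read_t(),robot.read_force()); snap('wrist','w8')
z=np.load('pics/w8.npz');p,d,pose=z['p'],z['d'],(z['pos'],z['R'])
C=cloud('wrist',d,pose)
m=((C[...,2]>.083)&(C[...,2]<.092)&(p.min(2)>110)).astype(np.uint8)
m[270:]=0
n,l,st,ce=cv2.connectedComponentsWithStats(m)
for k in range(1,n):
    if st[k,4]>400: q=C[l==k];print(ce[k].round(),st[k,4],q.mean(0).round(4),cv2.minAreaRect((q[:,:2]*1000).astype(np.float32)))
E
```

```text
17.7083 [-0.73937601 -0.9285268  -0.25877639]
[321. 126.] 2651 [ 0.5326 -0.1426  0.0861] ((532.5510864257812, -142.50379943847656), (46.10658264160156, 29.668228149414062), 7.695288181304932)
```

View pics/w8.png

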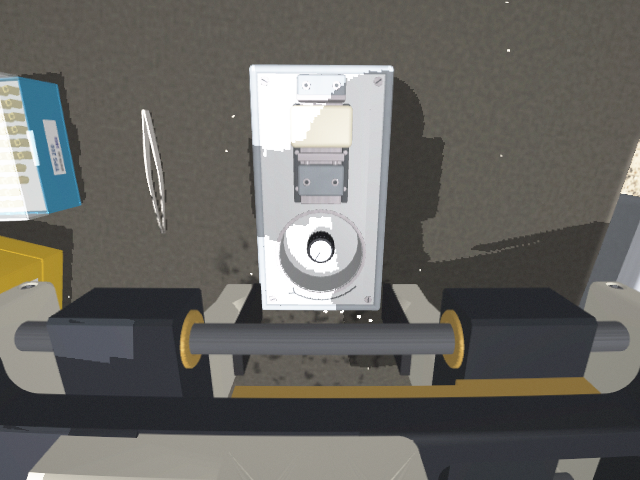

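```bash
python3 - <<'E'
from h import *
robot.move_gripper(.325); print(robot.read_t())
robot.goto([.5186,-.0350,.125],Rz(-46)); print(robot.read_t())
p,d,pose=snap('wrist','w9'); print(pose[0],robot.read_grip_width()*88,robot.read_qpos().round(2) if hasattr(robot.read_qpos(),'round') else robot.read_qpos())
C=cloud('wrist',d,pose)
m=(C[...,2]>.036)&(C[...,2]<.048);m[290:]=False
n,l,st,ce=cv2.connectedComponentsWithStats(m.astype(np.uint8))
for k in range(1,n):
    if st[k,4]>400: q=C[l==k];print(ce[k].round(),st[k,4],q.mean(0).round(4),cv2.minEnclosingCircle((q[:,:2]*1000).astype(np.float32)))
cr=cv2.resize(p[150:300,220:420],None,fx=4,fy=4,interpolation=2);cv2.imwrite('pics/c9.png',cr[:,:,::-1])
E
```

```text
18.525
19.15
[ 0.51896952 -0.03497022  0.12540758] 28.57531405867209 [ 1.778e+01  1.128e+01 -2.666e+01  2.000e-02 -5.200e+01  2.605e+01]
[321. 249.] 961 [ 0.5199 -0.0353  0.043 ] ((519.1915893554688, -34.45210647583008), 13.469614028930664)
```

View pics/w9.png

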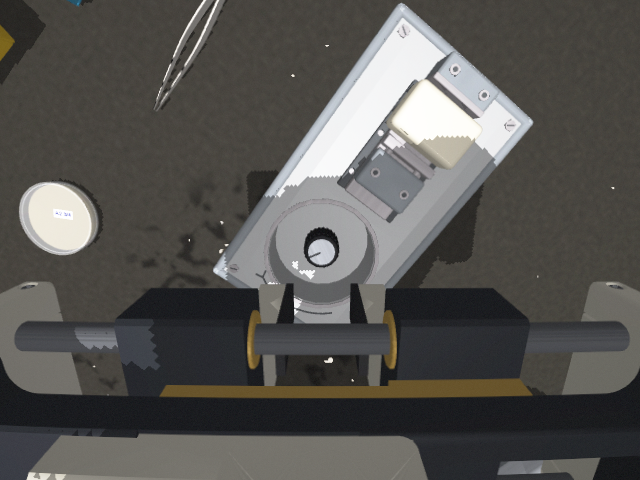

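View pics/c9.png

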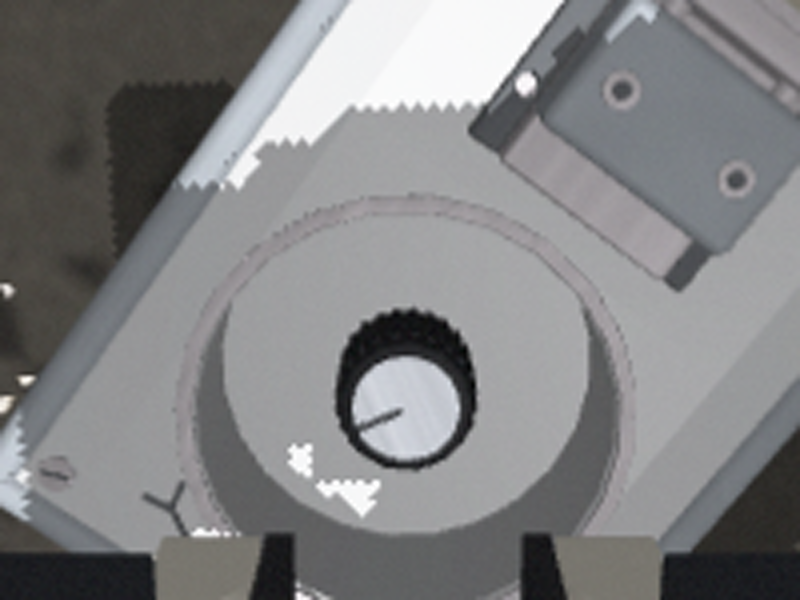

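```bash
python3 - <<'E'
from h import *
z=np.load('pics/w9.npz');p,d,pose=z['p'],z['d'],(z['pos'],z['R'])
print(onplane('wrist',[(321.1,251.1)],.0435,pose))
# well rim : outer left/right in crop
b=lambda L:[(220+u/4-.375,150+v/4-.375) for u,v in L]
pts=[(178,400),(635,400),(412,194),(243,268),(573,268),(195,480),(620,480)]
W=onplane('wrist',b(pts),.052,pose)[:,:2]
A=np.c_[2*W,np.ones(len(W))];s=np.linalg.lstsq(A,(W**2).sum(1),rcond=None)[0];r=np.sqrt(s[2]+s[0]**2+s[1]**2);print('well',s[:2],r,np.linalg.norm(W-s[:2],axis=1)-r)
C=cloud('wrist',d,pose);T=(C-pose[0])@pose[1]
for u in (259,263,270,280,286,290,294,298,345,350,360,375,382): print(u,T[288,u].round(4),T[296,u].round(4),T[306,u].round(4))
E
```

```text
[[ 0.51899471 -0.0345726   0.0435    ]]
well [ 0.51872928 -0.03464334] 0.0405950539251321 [ 0.00062513  0.00038138  0.00038885 -0.00056024 -0.00035753 -0.00030244
 -0.00019063]
259 [ 0.0113 -0.0296 -0.0108] [ 0.0105 -0.0284 -0.0179] [ 0.0109 -0.0265 -0.0283]
263 [ 0.011  -0.0278 -0.01  ] [ 0.0109 -0.0264 -0.0186] [ 0.0774 -0.0002 -0.1584]
270 [ 0.0103 -0.0247 -0.0085] [ 0.0111 -0.0232 -0.019 ] [ 0.0114 -0.0217 -0.0294]
280 [ 0.011  -0.0197 -0.0101] [ 0.0109 -0.0187 -0.0186] [ 0.0094 -0.018  -0.0254]
286 [ 0.0099 -0.0172 -0.0076] [ 0.0092 -0.0164 -0.0149] [ 0.009  -0.0155 -0.0246]
290 [ 0.0096 -0.0153 -0.0069] [ 0.0094 -0.0145 -0.0154] [ 0.0055 -0.0144 -0.0177]
294 [-0.0322 -0.0215  0.0866] [-0.0335 -0.0206  0.0749] [-0.0411 -0.0207  0.0735]
298 [-0.0332 -0.0185  0.0889] [-0.0351 -0.0179  0.0782] [-0.041  -0.0176  0.0732]
345 [-0.0334  0.0187  0.0894] [-0.0343  0.0178  0.0766] [-0.0409  0.0178  0.0732]
350 [ 0.0069  0.0143 -0.0007] [ 0.0031  0.0143 -0.0021] [-0.0017  0.0143 -0.0036]
360 [ 0.0109  0.0183 -0.0098] [ 0.0096  0.0177 -0.0157] [ 0.0095  0.0166 -0.0255]
375 [ 0.0111  0.0253 -0.0101] [ 0.0112  0.024  -0.0191] [ 0.0109  0.0226 -0.0282]
382 [ 0.0108  0.0288 -0.0096] [ 0.0112  0.0271 -0.0192] [ 0.0106  0.0257 -0.0276]
```

```bash
python3 - <<'E'
from h import *
P=[.5189,-.0346];R=Rz(-46)
robot.servo_line([*P,.062],R,speed=.1); robot.dwell(.15)
f0=np.array(robot.read_force());t0=np.array(robot.read_ft_torque())
print(robot.read_t(),robot.read_position())
for z in (.052,.045,.040,.034,.028,.023):
    robot.servo_line([*P,z],speed=.05); f=np.array(robot.read_force())-f0
    print(z,robot.read_position().round(5),f.round(2),(np.array(robot.read_ft_torque())-t0).round(3))
    if abs(f).max()>4: print('STOP');break
else:
    robot.move_gripper(0.0); robot.dwell(.1)
    print(robot.read_t(),robot.read_grip_width()*88,robot.read_position().round(5),(np.array(robot.read_force())-f0).round(2),(np.array(robot.read_ft_torque())-t0).round(3))
print(f0,t0,robot.read_qpos())
np.savez('ft0.npz',f0=f0,t0=t0)
E
```

```text
20.1333 [ 0.51944997 -0.0344652   0.06275428]
0.052 [ 0.51853 -0.03472  0.05154] [-0.65 -1.24  0.03] [ 0.025 -0.016 -0.045]
0.045 [ 0.51857 -0.03469  0.04455] [-0.29 -1.58  0.73] [-0.014  0.022 -0.103]
0.04 [ 0.51862 -0.03467  0.03964] [ 0.33 -0.17  0.37] [-0.05  -0.013 -0.086]
0.034 [ 0.51862 -0.03466  0.03362] [-0.15 -0.99  1.03] [ 0.015 -0.013 -0.045]
0.028 [ 0.5186  -0.03467  0.0276 ] [ 0.15 -0.45  0.01] [ 0.025 -0.037 -0.046]
0.023 [ 0.51864 -0.03469  0.02265] [-0.56 -0.75 -0.6 ] [-0.025 -0.019 -0.022]
22.1583 25.43295285961719 [ 0.519   -0.03449  0.02295] [-0.06  0.96 -3.8 ] [ 0.295 -0.411 -0.065]
[0.59493064 0.49894221 0.06200825] [ 0.03010509 -0.00210614  0.06013288] [ 1.78327424e+01  1.92662669e+01 -3.28093494e+01 -6.99802819e-03
 -3.79129268e+01  2.61728338e+01]
```

```bash
cat >> h.py <<'E'
def tq(n=8,dt=.02):
    T=[];F=[]
    for _ in range(n): T.append(robot.read_ft_torque()[2]);F.append(robot.read_force());robot.dwell(dt)
    return np.mean(T),np.std(T)/np.sqrt(n),np.mean(F,0)
def q6(d):
    q=np.array(robot.read_qpos());return q
E
python3 - <<'E'
from h import *
q0=np.array(robot.read_qpos()); 
# nominal joint target: ik of commanded pose
qn=np.array(robot.ik([.5189,-.0346,.023],Rz(-46)));print(q0.round(2),qn.round(2))
T=[robot.read_ft_torque()[2] for _ in range(5)];print(T)
np.save('qn.npy',qn)
print('rest',tq())
for k in (6,12,18,24,30,36):
    q=qn.copy();q[5]-=k; robot.movej(q); t=tq(); print(k,round(robot.read_t(),2),np.round(t[0],4),np.round(t[1],4),t[2].round(2),robot.read_qpos()[5].round(2)-qn[5].round(2))
print(robot.read_position(),robot.read_grip_width()*88)
snap('wrist','w10')
E
```

```text
[ 1.783e+01  1.927e+01 -3.281e+01 -1.000e-02 -3.791e+01  2.617e+01] [ 17.83  19.26 -32.81   0.   -37.93  26.17]
[np.float64(-0.0052202840617083), np.float64(-0.0052202840617083), np.float64(-0.0052202840617083), np.float64(-0.0052202840617083), np.float64(-0.0052202840617083)]
rest (np.float64(0.02345616952635741), np.float64(0.009154240315814481), array([ 1.10030657,  1.42841306, -3.43267015]))
6 22.68 -0.1769 0.0185 [ 1.79  1.42 -4.05] -5.860000000000003
12 23.06 -0.1566 0.0121 [ 1.61  1.46 -4.69] -11.830000000000002
18 23.44 -0.1536 0.0123 [ 2.09  2.28 -5.18] -17.82
24 23.82 -0.1614 0.0135 [ 1.93  2.3  -5.65] -23.82
30 24.21 -0.1538 0.0145 [ 2.71  2.63 -6.24] -29.82
36 24.59 -0.1641 0.0179 [ 2.    2.83 -6.2 ] -35.82
[ 0.51892627 -0.03456301  0.02297442] 24.947181490391312
```

View pics/w10.png

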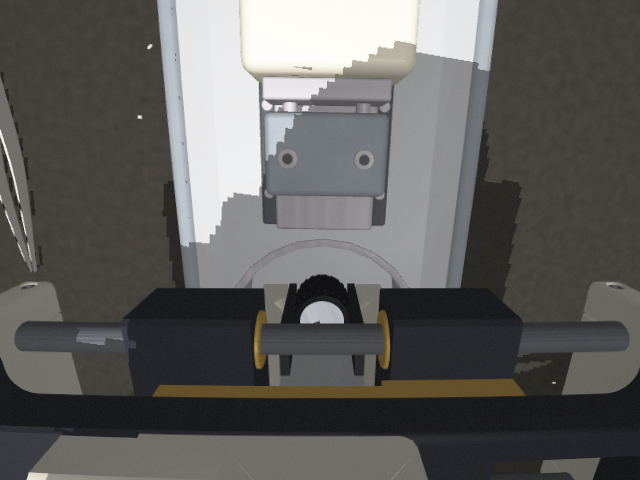

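```bash
python3 - <<'E'
from h import *
qn=np.load('qn.npy');L=[]
for k in (42,45,48,51,54,57,60,63):
    q=qn.copy();q[5]-=k; robot.movej(q); t=tq(14,.02); L.append((k,t[0])); print(k,round(robot.read_t(),2),np.round(t[0],4),np.round(t[1],4),t[2].round(2),(robot.read_qpos()[5]-qn[5]).round(2),(robot.read_grip_width()*88).round(2))
    if t[0]<-.235: break
snap('wrist','w11')
E
```

```text
Traceback (most recent call last):
AttributeError: 'float' object has no attribute 'round'
```

```bash
python3 - <<'E'
from h import *
qn=np.load('qn.npy');L=[]
print('42',tq(14,.02))
for k in (45,48,51,54,57,60,63):
    q=qn.copy();q[5]-=k; robot.movej(q); t=tq(14,.02); L.append((k,t[0])); print(k,round(robot.read_t(),2),np.round(t[0],4),np.round(t[1],4),t[2].round(2),np.round(robot.read_qpos()[5]-qn[5],2),np.round(robot.read_grip_width()*88,2))
    if t[0]<-.235: break
snap('wrist','w11')
E
```

```text
42 (np.float64(-0.09366733426512497), np.float64(0.005929921791560453), array([ 2.25889623,  3.51759513, -6.73500094]))
45 25.84 0.013 0.0101 [ 2.13  3.52 -6.73] -44.95 25.82
48 26.32 0.0128 0.0094 [ 2.37  4.11 -6.96] -47.95 25.74
51 26.81 0.0192 0.0091 [ 2.25  4.09 -6.99] -50.95 25.35
54 27.29 0.0071 0.0104 [ 2.15  4.19 -7.18] -53.95 25.18
57 27.77 0.0165 0.0101 [ 2.09  4.3  -7.1 ] -56.95 25.19
60 28.26 0.0448 0.0085 [ 1.89  4.49 -7.03] -59.94 25.08
63 28.74 0.0628 0.0089 [ 1.59  4.61 -7.08] -62.94 25.18
```

View pics/w11.png

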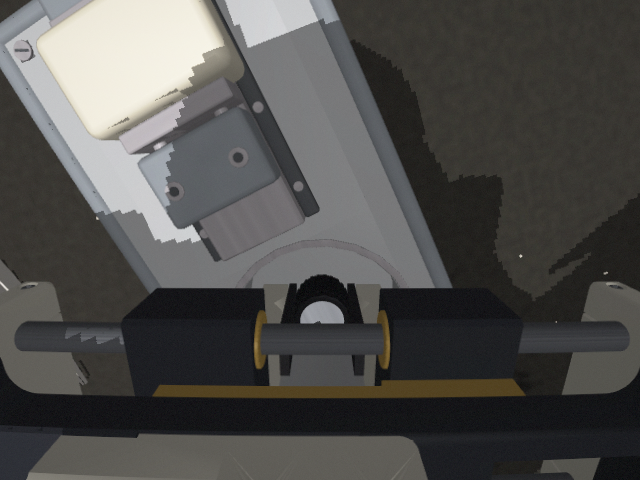

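```bash
python3 - <<'E'
from h import *
qn=np.load('qn.npy')
for k in (66,69):
    q=qn.copy();q[5]-=k; robot.movej(q); t=tq(20,.02); print(k,round(robot.read_t(),2),np.round(t[0],4),np.round(t[1],4),t[2].round(2),np.round(robot.read_qpos()[5]-qn[5],2),np.round(robot.read_grip_width()*88,2))
    if t[0]>.15: break
p,d,pose=snap('wrist','w12')
E
```

```text
66 29.38 0.0994 0.008 [ 1.78  4.56 -7.07] -65.94 25.44
69 29.96 0.1142 0.007 [ 1.93  4.82 -7.01] -68.94 25.51
```

View pics/w12.png

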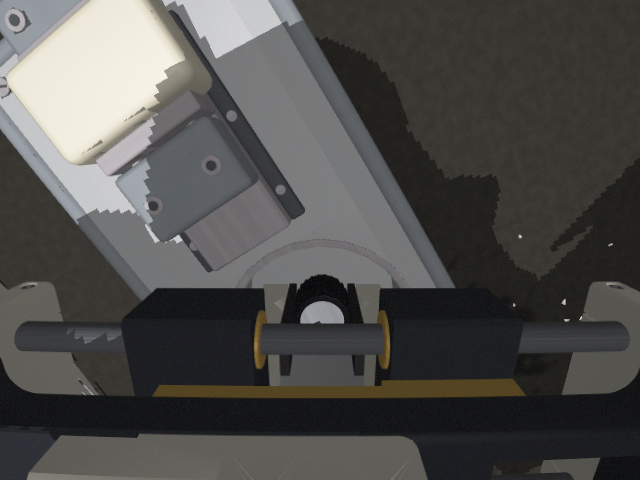

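```bash
python3 - <<'E'
from h import *
robot.move_gripper(.325); robot.dwell(.1)
p0=robot.read_position();print(p0,robot.read_force(),robot.read_grip_width()*88)
robot.servo_line([.5189,-.0346,.07],speed=.06); print(robot.read_force())
robot.servo_line([.5189,-.0346,.16],speed=.2)
robot.goto([.5175,-.025,.19],Rz(-82.5)); robot.dwell(.1)
p,d,pose=snap('wrist','w13'); print(robot.read_t())
C=cloud('wrist',d,pose)
m=((C[...,2]>.083)&(C[...,2]<.092)&(p.min(2)>110)).astype(np.uint8);m[270:]=0
n,l,st,ce=cv2.connectedComponentsWithStats(m)
for k in range(1,n):
    if st[k,4]>400: q=C[l==k];print(ce[k].round(),st[k,4],q.mean(0).round(4),cv2.minAreaRect((q[:,:2]*1000).astype(np.float32)))
E
```

```text
[ 0.5188244  -0.03486236  0.0232047 ] [ 0.42597032 -0.15701366  0.0755216 ] 28.81775498601018
[ 0.09980077 -0.13812298  0.74866967]
32.7083
[320.  77.] 2836 [ 0.5331 -0.146   0.086 ] ((533.0020751953125, -146.251220703125), (46.29307174682617, 29.40430450439453), 7.628322601318359)
```

View pics/w13.png

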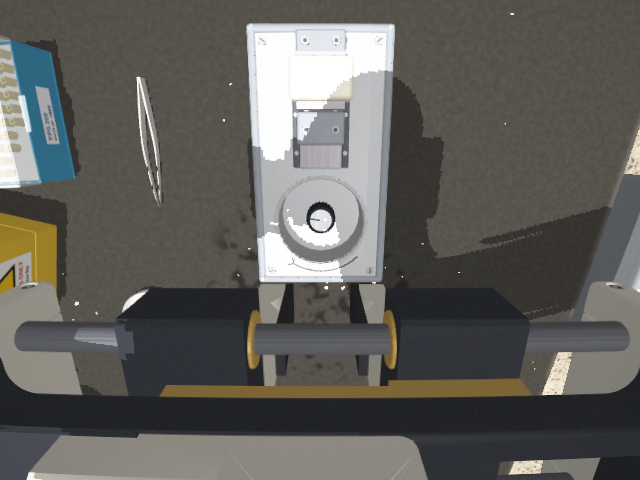

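```bash
python3 - <<'E'
from h import *
z=np.load('pics/w13.npz');print(np.abs(robot.read_force()).round(2),robot.read_t())
robot.job_done()
E
```

```text
[0.41 0.3  0.09] 32.7083
the job is handed in; nothing more can be done
```

I placed the wax block in the vise, clamped it to about 12.6–13 N, and handed the job in at 32.7 s. I have no verdict on it.

**Which block:** Three blocks look alike. The farthest one, about 0.99 m from the base at (0.53, 0.835), is beyond the stated 0.825 m reach. I tried it first. The fingers were placed squarely around it, closed to 0.7 mm without meeting anything, and it did not move. I concluded it cannot be gripped and took the farthest block that can be, at (0.450, 0.274), with the third at (0.303, 0.328). If the 0.99 m block was really the one meant, this choice is wrong.

**Placing:** I set the block between the jaws and let go, then checked it in the picture. It lay flat (top at 86 mm), within 1 mm of the vise's centreline. Its long side was along the jaw faces to within about 0.2°.

**Clamping:** I turned the knob clockwise 69° in all.
- **Contact:** Over equal 3° steps, the resting torque left its free level at about 57°.
- **Force:** The torque rose by about 0.10 N·m in total, which is about 12.6–13 N. The uncertainty is about 1 N from sensor noise alone.
- **Well:** The force readings showed no sign of contact with the well wall on the way in or out.

**Last check:** After I withdrew the hand, the block sat at (0.533, −0.146), flush against the fixed jaw and in its place on the bed. The knob's mark had turned by an amount that matches the 69°, judged by eye, so I saw no sign of slip. I touched none of the dish, bottle, forceps or marker.

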